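Fit the spindle of the label unwinder

TASK

Take the steel spindle out of its parking block and fit it in the label unwinder: thread it from above through the hole in the top plate, the core of the roll and the hole in the foot, until its collar rests on the top plate, then let go. Feel for the hole gently, never pressing the spindle on the unwinder with more than about 30 N, and lower it all the way rather than letting it drop. Leave the spare roll, the tape measure and the jar where they stand.

Things in the scene. Friction and masses are not known exactly. Their poses are not given: they have to be found in the camera images.
- stand: label unwinder, fixed: dark steel bed plate 132 x 174 x 6 mm with a C-shaped aluminium yoke on it, open towards the robot, wall at the rear. Origin: underside, below the middle of the slot; x to the rear, y along the slot, z up. The yoke is clamped (holds 80 N) anywhere from y = -25 to 25 mm, at a new place each time that the pose does NOT tell: find its holes by eye or by feel
- top_mid (a point): point on the unwinder, axes as stand: at the height of the upper face of the yoke's top plate, 140 mm above the worktop, at x = 0 in the middle of the slot range (the hole is up to 25 mm from it along y). It is level and bare, 12 mm thick, x = -40 to 60 mm, 100 mm wide along y and centred on the hole; hole 14 mm diameter, 1 mm chamfer; nothing stands above it
- foot_mid (a point): as top_mid, for the yoke's foot plate: its upper face, 24 mm above the worktop. Its hole (14 mm, chamfered) lies exactly below the top plate's and ends on the bed, 6 mm above the worktop. Between them is the captive white label roll, 68 mm diameter, 94 mm tall, core 17 mm diameter, top 122 mm above the worktop; it shifts up to 2.5 mm either way along y at under 1 N, so the tapered tip pushes it into line
- spindle: steel spindle standing upright in its holder, 0.19 to 0.33 kg. Origin: lower tip; z up along it. Shaft 12 mm diameter, last 5 mm tapered to 8.5 mm; round collar, 30 mm diameter, from z = 131 to 137 mm; above it to 177 mm a black square knob 22 x 22 mm with sides along x and y, the place to grip. Fully home, the collar rests on the top plate and the tip is 9 mm above the worktop
- holder: grey parking block 64 x 64 x 60 mm with two flanges (90 mm overall along x), fixed to the worktop; in the middle a round vertical hole of 15 mm diameter, its floor 6 mm above the worktop, in which the spindle stands. Origin: centre of the underside
- spare_roll: bystander: spare white label roll standing on the worktop, 69 mm diameter, 50 mm tall. Origin: centre of the underside.
- measure: bystander: pocket tape measure, 36 x 74 x 63 mm. Origin: centre of the underside.
- jar: bystander: small sample jar with white lid, 48 mm diameter, 66 mm tall. Origin: centre of the underside.
Things that resemble listed ones, but are neither listed nor needed, are in the scene too. Of the things that look like the spindle, the middle-sized one is meant.

How it is judged (in metres and radians):
On the way, in this order (a step that is already met when the one before it is completed fails the run):
1. the spindle is lifted out of the holder, its tip at least 80 mm above the worktop (height (world z) of spindle above 0.08 m), for 0.1 s.
2. the upright spindle has entered the hole of the top plate: its tip at least 6 mm below the top plate's upper face (x of spindle in the frame of stand between -0.006 and 0.006 m and y of spindle in the frame of stand between -0.029 and 0.029 m and angle between spindle's own z axis and vertical below 0.06 rad and z of spindle in the frame of stand below 0.134 m), for 0.1 s.
At the end, for the whole second after the job is handed in: the spindle stands upright (within 0.06 rad) in the unwinder, threaded through top plate, roll and foot, its tip in the foot's hole less than 12.5 mm above the worktop (collar within 3.5 mm of the top plate), at rest and released (x of spindle in the frame of stand between -0.006 and 0.006 m and y of spindle in the frame of stand between -0.029 and 0.029 m and angle between spindle's own z axis and vertical below 0.06 rad and z of spindle in the frame of stand below 0.0125 m and linear speed of spindle below 0.02 m/s and height (world z) of spindle above 0.002 m); the robot touches nothing.
It fails at once if the spindle is pressed on the unwinder with over 35 N while being threaded (over 90 N in landing on its collar) ((contact force between spindle and stand above 35 N and z of spindle in the frame of stand above 0.0125 m) or contact force between spindle and stand above 90 N).
It fails at once if the spindle is dropped: faster than 0.35 m/s while its tip is in the unwinder, below the upper face of the top plate (x of spindle in the frame of stand between -0.006 and 0.006 m and y of spindle in the frame of stand between -0.029 and 0.029 m and angle between spindle's own z axis and vertical below 0.06 rad and z of spindle in the frame of stand below 0.138 m and linear speed of spindle above 0.35 m/s).
It fails at once if a bystander (spare roll, tape measure, jar) is moved over 25 mm (distance of any of spare_roll, measure, jar from where it was at the start of the episode above 0.025 m).
It also fails if it takes over 64 s, if anything falls off the work surface, if the arm or the gripper's body presses on something with over 40 N, if the wrist force passes 120 N, or if a joint passes its speed limit or range.

ROBOT

A 6-joint arm with a two-finger parallel gripper is mounted at the origin on a cart in front of the work surface, level with it; the furniture and walls round the work are solid. World frame = base frame: x ahead of the robot, y to its left, z up, the work surface at z = 0. Lengths are in mm, angles in rad, forces in N, time in s.
With the tool pointing down it reaches from about 350 to 725 mm from the base axis. Payload 6 kg.
Tool frame: the origin (TCP) lies between the finger pads; the fingertips stand 25 mm ahead of it and the grasp point (between the pads) lies 6 mm ahead of it; z points along the fingers, y is the line along which they close (so a half turn about z gives the same grasp; the last joint's range is limited). The gripper opens to 85 mm and grips with 20 to 120 N. Pads are 22 mm wide; open, the fingers measure 114 mm over their backs; the gripper's body (76 mm by 85 mm) begins 54 mm behind the grasp point. The pads swing forward as they close: fully open they stand 13 mm farther back than shut.
Start: joints at [-0.864, 0.04, 0.085, 0, -1.615, -0.334], TCP at [218.544, -558.762, 256.261] pointing down, gripper open.
Joint ranges: [-2.56, 2.56], [-1.29, 2.01], [-1.08, 1.49], [-3.29, 1.98], [-2.81, -0.18], [-2.99, 2.99]. Speed limits (rad/s): [2.57, 2.57, 3.01, 3.14, 3.14, 3.14].

INTERFACE

Orientations are given as a 3x3 rotation matrix whose columns are the frame's x, y, z axes.
In Python, from station import get_obs, get_image, get_calibration, finish_job gives the robot as it stands.
- The arm moves only by the tool move_arm, never from a script. Its arguments are lists of equal length, an entry for each row: "linear": the shift along the world's x, y, z in mm, a list of three; "rot": the turn, a rotation vector about the world's x, y, z in rad, a list of three. A call has 1 to 5 rows; each row shifts and turns the commanded pose from where the row before left it; what a row does not reach is not made up. A row lasts 1/12 s, in which the tool goes at most 41.7 mm and 7.16 degrees, less where a joint would pass 70% of its speed; a pose out of reach is approached as far as the arm can. A call with a gripper value outside its range is refused whole. "jaw" is the finger opening in mm, from 0 to 85.4, set as the call begins (left out, the last holds). The fingers move at their own pace and stop on an object; "squeeze" is the grip in N (left out, the last holds). Time passes only in rows, so rows that do not move let the fingers close. It gives the time, the measured TCP pose, the force and the opening at its end, in the units of the state.
- get_obs(): the state, without advancing time (a new reading comes with each control period).
- get_image(name): name is "scene" or "top" or "wrist"; returns the picture (384x512x3 uint8, blue, green, red); there is no depth.
- get_calibration(name): a dict with "K" (3x3 intrinsics, pixels), "xyz" and "rotation" of the camera in the world; the wrist camera has in their place "mount" (4x4, takes a point from camera to tool coordinates, whose origin is the TCP and whose axes are the flange's). Camera axes: x right, y down, z forward; pixel columns grow to the right and rows downward; lengths in mm; the calibration is good to about 2 mm. A picture is of the moment at which its call begins: read the wrist's pose just before it. get_calibration takes no time and is no camera call.
- finish_job(): hands the job in, once; it reports no verdict.
The state is a dict: "t": time; "q": joint angles; "dq": joint speeds; "joint_efforts": joint torques, N m; "tcp_pos": TCP position; "eef_rot": TCP orientation; "contact_force": force on the tool from outside, world axes, zero at the start; "torque": the same for the moment, N m; "gripper_width": finger opening in mm.
Only numpy, scipy, OpenCV 4.12 (cv2) and the standard library are available. Lean on these libraries where they do the work, as an engineer would, in place of code of your own. Each camera call takes 0.05 s, during which the arm holds its last target. There are 200 camera calls.

## Working session

There is one attempt and no reset: what is moved stays moved. The work goes in short steps, Python scripts to look and compute and a tool call to move; the robot and the scene stay as the last step left them, time stands still between calls to the robot, and variables do not carry over. Pictures are saved under pics/ and viewed, on a budget of 10 in all, crops included, one or two more only if the job needs it, and the job is handed in when it is done.

Besides the shell and the picture viewer there is one more tool, called after "Emit:" as name(argument=value, ...), one argument or row to a line, values as JSON. move_arm: Moves the arm, as the interface text tells. Its arguments: {"type":"object","properties":{"linear":{"type":"array"},"rot":{"type":"array"},"jaw":{"type":"number"},"squeeze":{"type":"number"}},"required":["linear","rot"]}

```bash
mkdir -p pics; python3 - <<'E'
from station import *
import cv2,numpy as np
o=get_obs();print({k:np.round(v,3).tolist() for k,v in o.items()})
for n in("scene","top"):
    cv2.imwrite(f"pics/{n}0.png",get_image(n))
for n in("scene","top","wrist"):print(n,get_calibration(n))
E
```

```text
{'t': 0.0, 'q': [-0.864, 0.041, 0.084, -0.0, -1.615, -0.334], 'dq': [-0.002, -0.002, -0.0, -0.001, -0.001, -0.002], 'joint_efforts': [0.003, -36.821, 34.742, 6.933, -0.005, -0.0], 'tcp_pos': [218.52, -558.499, 255.266], 'eef_rot': [[-0.931, -0.364, -0.001], [-0.364, 0.931, 0.002], [0.0, 0.002, -1.0]], 'contact_force': [0.541, 0.401, -0.023], 'torque': [-0.036, 0.044, -0.02], 'gripper_width': 85.649}
scene {'K': array([[374.02061425,   0.        , 255.14875953],
       [  0.        , 374.02061425, 195.98473025],
       [  0.        ,   0.        ,   1.        ]]), 'xyz': array([ 1129.87173161, -1073.3890967 ,   661.41431552]), 'rotation': array([[ 0.87149471,  0.23051782, -0.43284929],
       [ 0.49001347, -0.37406598,  0.7873763 ],
       [ 0.01959007, -0.89829626, -0.43895336]])}
top {'K': array([[433.65293813,   0.        , 259.2254932 ],
       [  0.        , 433.65293813, 189.91981543],
       [  0.        ,   0.        ,   1.        ]]), 'xyz': array([ 310.70484045,  -47.5173473 , 1528.82011347]), 'rotation': array([[-0.02156898, -0.98321351,  0.18117942],
       [-0.99956786,  0.01758747, -0.02355356],
       [ 0.01997169, -0.18160915, -0.98316797]])}
wrist {'K': array([[283.30667156,   0.        , 256.68090365],
       [  0.        , 283.30667156, 188.46821384],
       [  0.        ,   0.        ,   1.        ]]), 'mount': array([[ 6.92589955e-04, -9.62470883e-01, -2.71384082e-01,
         6.82720984e+01],
       [ 9.99999758e-01,  6.47479483e-04,  2.55761636e-04,
         1.42671392e+00],
       [-7.04475017e-05, -2.71384194e-01,  9.62471098e-01,
        -1.17542272e+02],
       [ 0.00000000e+00,  0.00000000e+00,  0.00000000e+00,
         1.00000000e+00]])}
```

View pics/scene0.png

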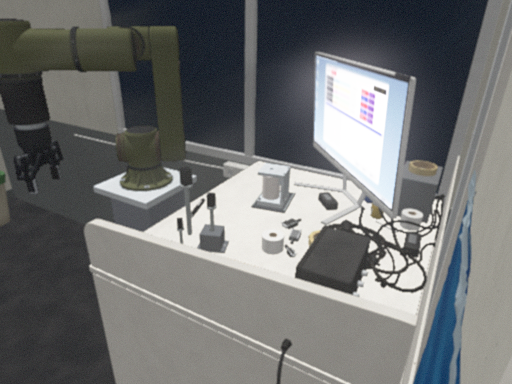

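View pics/top0.png

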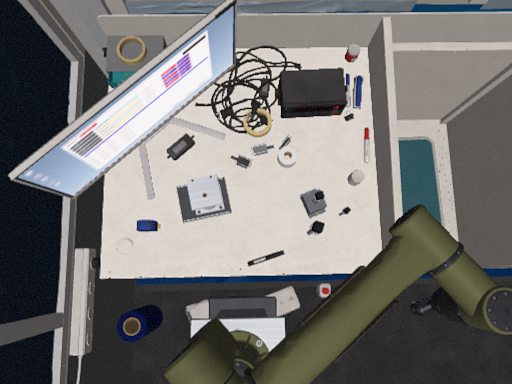

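The scene picture shows three spindle-like things: a tall one at (186,200), one in the grey block at (211,220), and a small one at (180,228). In the top view they are at (316,228), (317,198) and (346,211). The one in the block is middle-sized and stands in the holder, so it fits. I'll confirm it in an enlarged crop. The unwinder is at about (204,198) in the top view.

```bash
cat > h.py <<'E'
from station import *
import cv2,numpy as np
def ray(n,u,v,z,pose=None):
    c=get_calibration(n); d=np.linalg.inv(c["K"])@[u,v,1]
    if n=="wrist":
        p,R=pose; M=c["mount"]; d=R@M[:3,:3]@d; o=p+R@M[:3,3]
    else: d=c["rotation"]@d; o=c["xyz"]
    return (o+d*(z-o[2])/d[2]).round(1)
E
python3 - <<'E'
from h import *
a=cv2.imread("pics/scene0.png")[155:255,165:305]; b=cv2.imread("pics/top0.png")[170:245,170:360]
a=cv2.resize(a,None,fx=4,fy=4,interpolation=2)[:, :560]; 
b=cv2.resize(b,None,fx=4,fy=4,interpolation=2)
cv2.imwrite("pics/c.png",cv2.resize(np.vstack([b[:300,:760],cv2.copyMakeBorder(a[:300],0,0,0,200,0)]),None,fx=1,fy=1))
for n,u,v,z in [("top",319,195,163),("top",316,228,200),("top",346,211,60),("scene",211,197,163),("top",204,197,140),("top",204,199,6)]:print(n,u,v,ray(n,u,v,z))
E
```

```text
top 319 195 [ 542.4 -271.5  163. ]
top 316 228 [ 433.4 -251.4  200. ]
top 346 211 [ 502.6 -378.6   60. ]
scene 211 197 [ 528.8 -255.   163. ]
top 204 197 [546.5  98.6 140. ]
top 204 199 [562.1 112.7   6. ]
```

View pics/c.png

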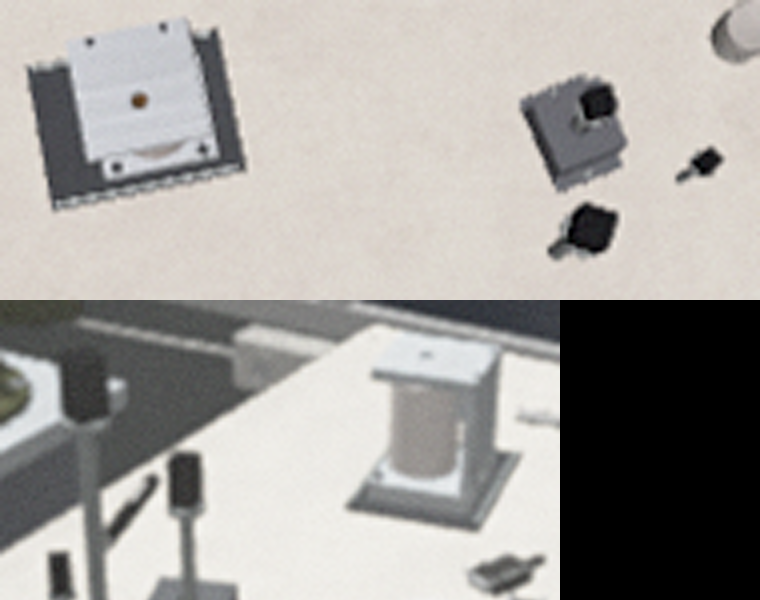

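The crop confirms it: the middle-sized spindle stands in the grey block, with the tall lookalike next to it at top (316,228) and the small one at (346,211). The hole in the top plate shows at top (204.8,195). I'll move over the spindle for a close look.

Emit:
move_arm(
  linear=[
    [10, 10, 35],
    [20, 20, 25],
    [29, 27, 5],
    [29, 27, 5],
    [29, 27, 0],
  ],
  rot=[
    [0, 0, 0],
    [0, 0, 0],
    [0, 0, 0],
    [0, 0, 0],
    [0, 0, 0],
  ],
)

```text
t: 0.52
tcp_pos: [336.4, -446.7, 327.5]
eef_rot: [[-0.932, -0.363, 0.001], [-0.363, 0.932, -0.001], [-0.001, -0.001, -1.0]]
contact_force: [1.1, -0.6, 0.4]
gripper_width: 85.3
```

Emit:
move_arm(
  linear=[
    [29, 27, 0],
    [29, 27, 0],
    [29, 27, 0],
    [29, 27, 0],
    [29, 27, 0],
  ],
  rot=[
    [0, 0, 0],
    [0, 0, 0],
    [0, 0, 0],
    [0, 0, 0],
    [0, 0, 0],
  ],
)

```text
t: 0.93
tcp_pos: [481.6, -311.0, 326.0]
eef_rot: [[-0.931, -0.364, -0.0], [-0.364, 0.931, 0.0], [0.0, 0.0, -1.0]]
contact_force: [-0.0, -0.7, 1.0]
gripper_width: 85.3
```

Emit:
move_arm(
  linear=[
    [29, 27, 0],
    [26, 20, 0],
    [0, 0, 0],
  ],
  rot=[
    [0, 0, 0],
    [0, 0, 0],
    [0, 0, 0],
  ],
)

```text
t: 1.18
tcp_pos: [538.9, -261.7, 323.7]
eef_rot: [[-0.93, -0.369, -0.003], [-0.369, 0.93, 0.002], [0.002, 0.003, -1.0]]
contact_force: [-0.0, -0.7, -0.8]
gripper_width: 85.6
```

```bash
python3 - <<'E'
from h import *
o=get_obs();np.save("p1",np.c_[o["eef_rot"],o["tcp_pos"]])
cv2.imwrite("pics/w1.png",get_image("wrist"));print(o["t"],o["tcp_pos"],o["eef_rot"],o["contact_force"])
print(ray("top",320.2,195.7,183),ray("scene",211,195,183),ray("top",204.75,195,140))
E
```

```text
1.1833 [ 538.89488444 -261.73539821  323.7078313 ] [[-0.92951568 -0.36877195 -0.00280211]
 [-0.368778    0.9295152   0.0020689 ]
 [ 0.00184165  0.00295644 -0.99999393]] [-0.01970634 -0.68547446 -0.75839047]
[ 536.7 -271.9  183. ] [ 545.3 -277.1  183. ] [553.1  96.2 140. ]
```

View pics/w1.png

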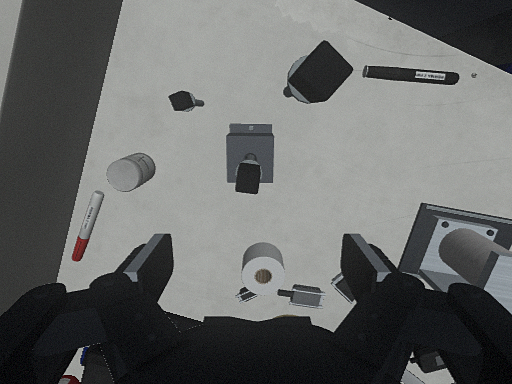

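The wrist picture shows the block at (250,158) with the target knob at (248,177). The knob looks nearly aligned with the tool. The unwinder is at lower right. I'll enlarge the knob and measure it.

```bash
python3 - <<'E'
from h import *
P=np.load("p1.npy");pose=(P[:,3],P[:,:3])
im=cv2.imread("pics/w1.png");g=im.max(2)
c=im[115:205,215:285]
cv2.imwrite("pics/c1.png",cv2.convertScaleAbs(cv2.resize(c,None,fx=6,fy=6,interpolation=2),alpha=2,beta=20))
m=np.zeros_like(g);m[150:200,225:275]=(g[150:200,225:275]<45)*255
k=cv2.findContours(m,0,2)[0];k=max(k,key=cv2.contourArea)
print(cv2.boundingRect(k),cv2.minAreaRect(k),cv2.approxPolyDP(k,2,True).squeeze().tolist())
E
```

```text
(236, 163, 24, 31) ((247.86245727539062, 177.7816619873047), (22.66607666015625, 29.07601547241211), 7.594643592834473) [[240, 163], [236, 190], [256, 193], [259, 166]]
```

View pics/c1.png

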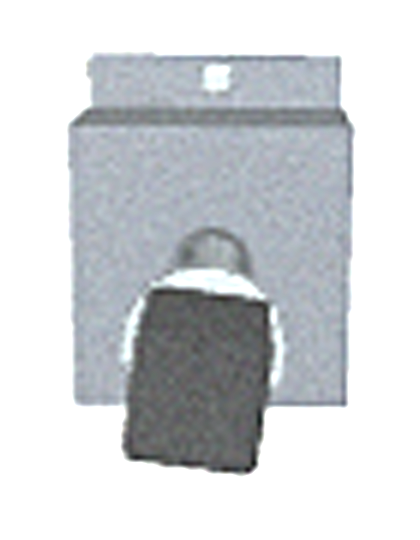

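```bash
python3 - <<'E'
from h import *
P=np.load("p1.npy");R=P[:,:3];pose=(P[:,3],R)
a=ray("wrist",235.7,191.3,183,pose);b=ray("wrist",257,194,183,pose)
e=b-a;L=np.hypot(*e[:2]);u=e/L
n=np.array([-u[1],u[0],0]); n*=np.sign(n@R[:,0])  # towards image top
print(a,b,L,"yaw of edge rel tool y", np.degrees(np.arctan2(u@R[:,0],u@R[:,1])))
print("knob top centre",(a+b)/2+11*n, "edge dir",u, "tool y",R[:,1])
# knob base (z 143) top two corners of dark quad: upper corners
print(ray("wrist",240.5,163.5,143,pose),ray("wrist",259.8,166,143,pose))
# block top corners z=60
B=[ray("wrist",215+x/6,115+y/6,60,pose) for x,y in((70,122),(350,122),(347,404),(75,404))];print(B,np.mean(B,0))
E
```

```text
[ 552.1 -275.9  183. ] [ 547.2 -256.1  183. ] 20.397303743387212 yaw of edge rel tool y -7.74033907177687
knob top centre [ 538.97211812 -268.64250612  183.        ] edge dir [-0.24022783  0.97071653  0.        ] tool y [-0.36877195  0.9295152   0.00295644]
[ 533.2 -280.4  143. ] [ 528.1 -260.2  143. ]
[array([ 520.7, -309.4,   60. ]), array([ 497.8, -251.8,   60. ]), array([ 557.5, -227.7,   60. ]), array([ 580.8, -286.3,   60. ])] [ 539.2 -268.8   60. ]
```

```bash
python3 - <<'E'
from h import *
P=np.load("p1.npy");pose=(P[:,3],P[:,:3])
for z in(180,200,220,240,260):print(z,ray("top",318,226,z),ray("scene",186.5,168,z),ray("wrist",322,72,z,pose))
print(get_obs()["q"])
E
```

```text
180 [ 441.4 -261.   180. ] [ 347.4 -142.9  180. ] [ 425.6 -244.3  180. ]
200 [ 439.4 -257.8  200. ] [ 379.9 -181.6  200. ] [ 429.4 -247.4  200. ]
220 [ 437.5 -254.7  220. ] [ 412.4 -220.3  220. ] [ 433.2 -250.6  220. ]
240 [ 435.6 -251.5  240. ] [ 444.9 -258.9  240. ] [ 437.  -253.8  240. ]
260 [ 433.6 -248.3  260. ] [ 477.4 -297.6  260. ] [ 440.8 -257.   260. ]
[-1.21674730e-01  5.71592040e-02  2.26766488e-01 -9.41638631e-04
 -1.74356939e+00 -1.07259493e+00]
```

The tall lookalike is about 102 mm to the -x side with its top at z≈235, which leaves clearance. The knob centre (539.0,-268.6) agrees with the block centre (539.2,-268.8). Next I'll align the yaw and correct the position.

Emit:
move_arm(
  linear=[
    [0, -4, -20],
    [0, 0, -20],
    [0, 0, -10],
    [0, 0, 0],
    [0, 0, 0],
  ],
  rot=[
    [0, 0, -0.067],
    [0, 0, -0.067],
    [0, 0, 0],
    [0, 0, 0],
    [0, 0, 0],
  ],
  jaw=60,
)

```text
t: 1.65
tcp_pos: [535.0, -270.3, 276.4]
eef_rot: [[-0.971, -0.238, -0.001], [-0.238, 0.971, -0.0], [0.001, -0.0, -1.0]]
contact_force: [-0.2, -0.0, 1.1]
gripper_width: 60.1
```

```bash
python3 - <<'E'
from h import *
o=get_obs();P=np.c_[o["eef_rot"],o["tcp_pos"]];np.save("p2",P);R=P[:,:3];pose=(P[:,3],R)
im=get_image("wrist");cv2.imwrite("pics/w2.png",im);g=im.max(2)
print(o["tcp_pos"],np.abs(o["dq"]).max())
m=np.zeros_like(g);m[130:260,200:310]=(g[130:260,200:310]<45)*255
k=cv2.findContours(m,0,2)[0];k=max(k,key=cv2.contourArea)
q=cv2.approxPolyDP(k,3,True).squeeze();print(q.tolist())
lo=q[np.argsort(q[:,1])[-2:]];lo=lo[np.argsort(lo[:,0])]
a=ray("wrist",*lo[0],183,pose);b=ray("wrist",*lo[1],183,pose);e=b-a;L=np.hypot(*e[:2]);u=e/L
n=np.array([-u[1],u[0],0]);n*=np.sign(n@R[:,0])
print(L,(a+b)/2+11*n,np.degrees(np.arctan2(u@R[:,0],u@R[:,1])))
E
```

```text
[ 534.9972114  -270.27644646  276.40147207] 0.03735141848618546
[[245, 181], [243, 217], [267, 217], [266, 181]]
19.13661412058044 [ 538.35845349 -269.18666448  183.        ] -0.15266602914132663
```

Emit:
move_arm(
  linear=[
    [4, 1, -30],
    [0, 0, -35],
    [0, 0, -25],
    [0, 0, -13],
    [0, 0, 0],
  ],
  rot=[
    [0, 0, 0],
    [0, 0, 0],
    [0, 0, 0],
    [0, 0, 0],
    [0, 0, 0],
  ],
)

```text
t: 2.12
tcp_pos: [538.6, -268.6, 171.0]
eef_rot: [[-0.971, -0.237, -0.004], [-0.237, 0.972, 0.001], [0.003, 0.002, -1.0]]
contact_force: [-1.2, 0.4, -1.0]
gripper_width: 59.7
```

Emit:
move_arm(
  linear=[
    [0, 0, 0],
    [0, 0, 0],
    [0, 0, 0],
    [0, 0, 0],
    [0, 0, 0],
  ],
  rot=[
    [0, 0, 0],
    [0, 0, 0],
    [0, 0, 0],
    [0, 0, 0],
    [0, 0, 0],
  ],
  jaw=15,
  squeeze=50,
)

```text
t: 2.53
tcp_pos: [540.5, -269.4, 176.1]
eef_rot: [[-0.972, -0.237, 0.004], [-0.237, 0.972, -0.002], [-0.003, -0.003, -1.0]]
contact_force: [0.4, -0.5, 7.2]
gripper_width: 20.9
```

Emit:
move_arm(
  linear=[
    [0, 0, 0],
    [0, 0, 0],
    [0, 0, 3],
    [0, 0, 7],
    [0, 0, 0],
  ],
  rot=[
    [0, 0, 0],
    [0, 0, 0],
    [0, 0, 0],
    [0, 0, 0],
    [0, 0, 0],
  ],
)

```text
t: 2.95
tcp_pos: [539.8, -268.9, 184.1]
eef_rot: [[-0.972, -0.236, 0.001], [-0.236, 0.972, -0.0], [-0.001, -0.0, -1.0]]
contact_force: [1.5, -1.0, -1.7]
gripper_width: 21.2
```

Emit:
move_arm(
  linear=[
    [0, 0, 25],
    [0, 0, 38],
    [0, 0, 38],
    [0, 0, 38],
    [0, 10, 20],
  ],
  rot=[
    [0, 0, 0],
    [0, 0, 0],
    [0, 0, 0],
    [0, 0, 0],
    [0, 0, 0],
  ],
)

```text
t: 3.37
tcp_pos: [539.1, -260.0, 347.2]
eef_rot: [[-0.972, -0.235, 0.004], [-0.235, 0.972, -0.002], [-0.003, -0.003, -1.0]]
contact_force: [-0.4, -0.0, -1.9]
gripper_width: 21.1
```

Emit:
move_arm(
  linear=[
    [0, 25, 5],
    [0, 38, 0],
    [0, 38, 0],
    [0, 38, 0],
    [0, 35, 0],
  ],
  rot=[
    [0, 0, 0],
    [0, 0, 0],
    [0, 0, 0],
    [0, 0, 0],
    [0, 0, 0],
  ],
)

```text
t: 3.78
tcp_pos: [538.8, -82.7, 346.8]
eef_rot: [[-0.972, -0.237, -0.002], [-0.237, 0.972, 0.001], [0.001, 0.001, -1.0]]
contact_force: [1.0, 0.7, -3.1]
gripper_width: 21.3
```

Emit:
move_arm(
  linear=[
    [0, 30, 0],
    [0, 20, 0],
    [0, 10, 0],
    [0, 0, 0],
    [0, 0, 0],
  ],
  rot=[
    [0, 0, 0],
    [0, 0, 0],
    [0, 0, 0],
    [0, 0, 0],
    [0, 0, 0],
  ],
)

```text
t: 4.2
tcp_pos: [539.3, -24.6, 347.0]
eef_rot: [[-0.971, -0.238, -0.001], [-0.238, 0.971, -0.0], [0.001, 0.0, -1.0]]
contact_force: [-0.5, -0.3, -3.1]
gripper_width: 21.4
```

```bash
python3 - <<'E'
from h import *
o=get_obs();P=np.c_[o["eef_rot"],o["tcp_pos"]];np.save("p3",P)
im=get_image("wrist");s=get_image("scene");t=get_image("top")
cv2.imwrite("pics/t3.png",t);cv2.imwrite("pics/s3.png",s);cv2.imwrite("pics/w3.png",im)
print(o)
sc=cv2.resize(s[80:230,150:320],None,fx=2.56,fy=2.56,interpolation=2)
sc=sc[:384,:288*1] if 0 else cv2.resize(s[90:218,200:296],None,fx=3,fy=3,interpolation=2)
cv2.imwrite("pics/c3.png",np.hstack([im,sc]))
E
```

```text
{'t': 4.2, 'q': array([ 3.26799425e-01, -8.93408941e-02,  1.23900573e-01, -2.79867831e-04,
       -1.78507156e+00, -1.65782813e+00]), 'dq': array([-0.02679802,  0.00057888,  0.00456392,  0.00522006,  0.00216686,
        0.00333803]), 'joint_efforts': array([ 9.09527745e-01, -3.09218144e+01,  3.55055773e+01,  7.21917585e+00,
        1.86921837e-02, -6.64353557e-02]), 'tcp_pos': array([539.34408275, -24.57595343, 347.04379719]), 'eef_rot': array([[-9.71378523e-01, -2.37534473e-01, -1.06684782e-03],
       [-2.37534532e-01,  9.71379092e-01, -7.28612932e-05],
       [ 1.05362073e-03,  1.82637302e-04, -9.99999428e-01]]), 'contact_force': array([-0.54667463, -0.25138901, -3.06412562]), 'torque': array([-0.05036743,  0.01204679,  0.03259771]), 'gripper_width': 21.418917561183193}
```

View pics/c3.png

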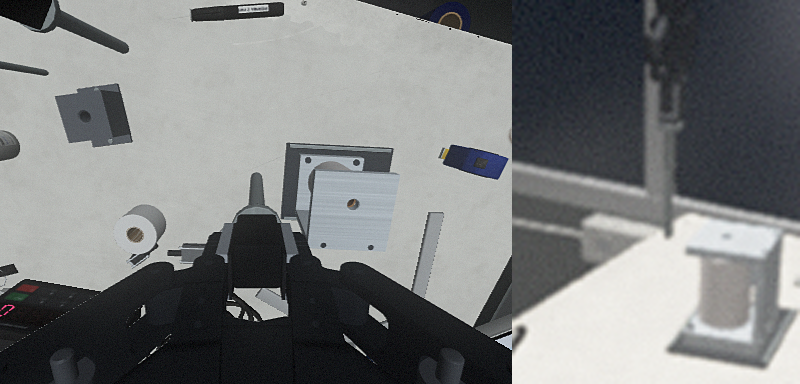

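The wrist view shows the held spindle with its tip at about (256,175) and collar at (255,215), and the top-plate hole at (352,204). The spindle looks straight. Next I'll measure the tip and hole offsets.

```bash
cat > meas.py <<'E'
from h import *
def hole(im,pose,win,z=140):
    x0,x1,y0,y1=win
    big=cv2.resize(im[y0:y1,x0:x1],None,fx=4,fy=4,interpolation=cv2.INTER_CUBIC);g=big.min(2)
    m=((g<120)*255).astype(np.uint8)
    ks=[k for k in cv2.findContours(m,0,2)[0] if cv2.contourArea(k)>300]
    out=[]
    for k in ks:
        (cx,cy),(a,b),_=cv2.fitEllipse(k); u,v=x0+(cx-1.5)/4,y0+(cy-1.5)/4
        out.append((round(u,1),round(v,1),round(a/4,1),round(b/4,1),ray("wrist",u,v,z,pose)))
    return out
E
python3 - <<'E'
from meas import *
P=np.load("p3.npy");pose=(P[:,3],P[:,:3]);im=cv2.imread("pics/w3.png")
for h in hole(im,pose,(335,370,190,220)):print(h)
# shaft profile rows
g=im.astype(int).max(2)
for v in range(168,208,3):
    row=g[v,235:280];print(v,row.tolist())
E
```

```text
(352.8, 203.8, 10.6, 12.1, array([552.2,  99.9, 140. ]))
168 [191, 190, 189, 187, 185, 190, 185, 185, 184, 188, 188, 192, 184, 190, 186, 188, 190, 179, 181, 189, 187, 187, 182, 190, 188, 182, 188, 184, 186, 184, 182, 185, 185, 183, 186, 183, 174, 183, 187, 185, 185, 186, 185, 185, 185]
171 [180, 185, 187, 185, 188, 187, 186, 190, 186, 191, 181, 184, 186, 187, 189, 191, 187, 185, 188, 195, 193, 193, 199, 193, 191, 187, 189, 187, 188, 190, 186, 184, 189, 185, 187, 184, 185, 187, 185, 189, 187, 185, 183, 188, 188]
174 [184, 183, 186, 185, 185, 182, 187, 190, 190, 188, 186, 186, 189, 187, 188, 195, 164, 74, 71, 86, 90, 99, 93, 93, 93, 102, 185, 189, 186, 183, 188, 187, 187, 186, 187, 185, 184, 185, 189, 184, 184, 190, 188, 186, 191]
177 [180, 184, 187, 187, 190, 183, 186, 186, 186, 182, 187, 187, 185, 191, 195, 164, 73, 72, 91, 91, 88, 97, 95, 98, 99, 94, 80, 187, 191, 180, 188, 184, 183, 186, 183, 186, 189, 186, 182, 186, 183, 191, 186, 181, 190]
180 [186, 186, 189, 187, 187, 185, 188, 191, 185, 189, 187, 188, 185, 191, 199, 107, 71, 81, 85, 95, 93, 94, 99, 101, 94, 96, 79, 118, 190, 18
[... 1325 characters left out ...]
178, 185, 187, 179, 186, 187, 180, 185, 186, 179, 185]
201 [180, 183, 181, 180, 183, 181, 184, 185, 182, 182, 186, 180, 192, 168, 79, 67, 82, 88, 86, 90, 90, 93, 96, 98, 91, 94, 91, 83, 72, 105, 182, 189, 187, 189, 182, 186, 186, 185, 183, 183, 178, 183, 181, 177, 183]
204 [188, 179, 180, 185, 177, 180, 182, 185, 185, 181, 185, 184, 196, 132, 69, 70, 72, 85, 87, 98, 95, 94, 94, 112, 97, 85, 86, 65, 72, 80, 187, 188, 194, 188, 186, 187, 186, 186, 181, 185, 183, 182, 186, 186, 184]
207 [182, 183, 178, 179, 179, 183, 184, 194, 137, 72, 71, 84, 81, 86, 86, 93, 97, 122, 141, 144, 156, 149, 153, 146, 152, 130, 116, 101, 94, 87, 91, 90, 88, 77, 120, 188, 193, 181, 190, 182, 180, 181, 185, 185, 186]
```

```bash
python3 - <<'E'
from h import *
P=np.load("p3.npy");R=P[:,:3];p=P[:,3];pose=(p,R)
for d in(166,169,172):
    q=ray("wrist",255.8,172.4,p[2]-d,pose);print(d,R.T@(q-p))
# collar lower front edge (v~205.5) at z = tip+131
for d in(166,169,172):
    q=ray("wrist",256,205.8,p[2]-d+131,pose);print(d,R.T@(q-p))
E
```

```text
166 [  5.5767175    0.63076818 166.04988307]
169 [  4.94322262   0.6819754  169.04922668]
172 [  4.23634334   0.61229127 172.04847088]
166 [15.17612424  1.1152819  35.0600108 ]
169 [14.1303245   1.16861325 38.05892038]
172 [13.1082782   1.12480668 41.05783725]
```

Emit:
move_arm(
  linear=[
    [1, 18, 0],
    [3, 30, 0],
    [3, 32, 0],
    [3, 25, -5],
    [2, 12, -10],
  ],
  rot=[
    [0, 0, 0],
    [0, 0, 0],
    [0, 0, 0],
    [0, 0, 0],
    [0, 0, 0],
  ],
)

```text
t: 4.77
tcp_pos: [552.1, 93.8, 332.8]
eef_rot: [[-0.972, -0.237, 0.001], [-0.237, 0.972, 0.001], [-0.002, 0.001, -1.0]]
contact_force: [-0.6, -0.9, -3.5]
gripper_width: 21.0
```

Emit:
move_arm(
  linear=[
    [0, 4, -5],
    [0, 0, -3],
    [0, 0, 0],
    [0, 0, 0],
    [0, 0, 0],
  ],
  rot=[
    [0, 0, 0],
    [0, 0, 0],
    [0, 0, 0],
    [0, 0, 0],
    [0, 0, 0],
  ],
)

```text
t: 5.18
tcp_pos: [551.7, 95.0, 325.1]
eef_rot: [[-0.972, -0.235, 0.001], [-0.235, 0.972, 0.0], [-0.001, -0.0, -1.0]]
contact_force: [-0.6, 0.1, -2.6]
gripper_width: 20.6
```

```bash
python3 - <<'E'
from h import *
o=get_obs();P=np.c_[o["eef_rot"],o["tcp_pos"]];np.save("p4",P)
im=get_image("wrist");cv2.imwrite("pics/w4.png",im);t=get_image("scene");cv2.imwrite("pics/s4.png",t)
print(o["tcp_pos"],o["contact_force"],np.abs(o["dq"]).max())
cv2.imwrite("pics/c4.png",cv2.resize(im[140:240,200:320],None,fx=6,fy=6,interpolation=2))
E
```

```text
[551.67246478  95.03214363 325.09701295] [-0.64186597  0.08375326 -2.59222478] 0.0059196969784234095
```

View pics/c4.png

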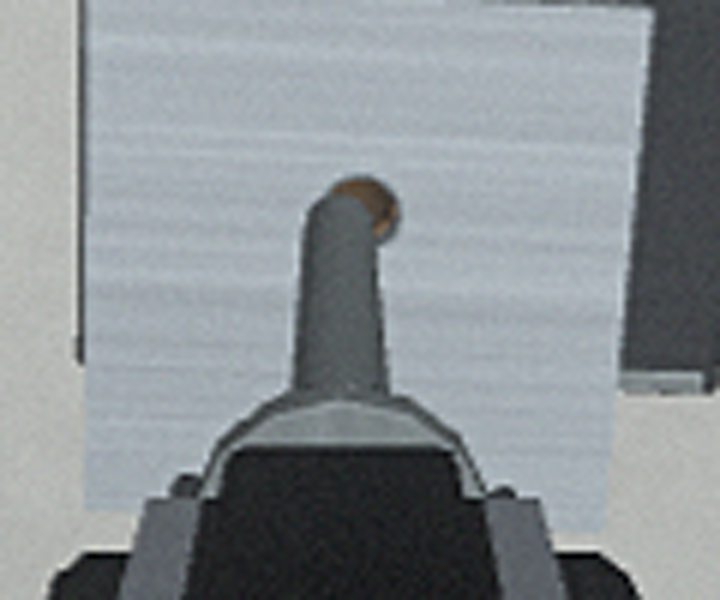

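The close-up shows the tip at image (256.4,172.5) with the hole behind it, slightly right, centred at about (260,175).

```bash
python3 - <<'E'
from h import *
P=np.load("p4.npy");R=P[:,:3];p=P[:,3];pose=(p,R)
im=cv2.imread("pics/w4.png").astype(int)
print("red-blue & max rows");
for v in(168,170,172,174,176,178,180):print(v,im[v,250:274].min(1).tolist())
h=ray("wrist",260.0,174.7,140,pose);print("hole",h,R.T@(h-p))
for d in(167,169,171):
    t=ray("wrist",256.2,172.4,p[2]-d,pose);t=t-4.25*R[:,0];print(d,"tip",t,"delta",h-t)
E
```

```text
red-blue & max rows
168 [169, 163, 166, 168, 168, 168, 175, 169, 170, 171, 175, 173, 169, 171, 171, 168, 169, 164, 172, 166, 170, 164, 172, 173]
170 [169, 167, 172, 171, 175, 146, 106, 82, 56, 50, 54, 54, 60, 106, 143, 172, 172, 166, 173, 168, 172, 165, 166, 168]
172 [165, 170, 179, 166, 107, 81, 77, 80, 73, 55, 62, 59, 50, 53, 53, 93, 168, 169, 166, 166, 162, 163, 165, 164]
174 [169, 150, 70, 63, 75, 90, 90, 90, 94, 85, 88, 58, 61, 60, 49, 61, 117, 163, 166, 160, 165, 159, 161, 163]
176 [184, 89, 65, 79, 83, 84, 87, 89, 88, 92, 90, 88, 65, 51, 47, 71, 97, 162, 167, 164, 163, 167, 168, 165]
178 [120, 62, 70, 75, 79, 80, 87, 87, 87, 86, 89, 78, 73, 91, 88, 78, 138, 168, 168, 176, 169, 168, 169, 170]
180 [97, 59, 70, 77, 82, 88, 89, 90, 82, 88, 84, 82, 76, 87, 128, 157, 166, 167, 163, 159, 164, 155, 156, 166]
hole [551.8 100.4 140. ] [ -1.17400548   5.20103729 185.09809635]
167 tip [550.53095251  95.79885325 158.10485702] delta [  1.26904749   4.60114675 -18.10485702]
169 tip [550.93095251  95.89885325 156.10485702] delta [  0.86904749   4.50114675 -16.10485702]
171 tip [551.33095251  95.99885325 154.10485702] delta [  0.46904749   4.40114675 -14.10485702]
```

Emit:
move_arm(
  linear=[
    [1, 4.5, 0],
    [0, 0, -6],
    [0, 0, -4],
    [0, 0, 0],
    [0, 0, 0],
  ],
  rot=[
    [0, 0, 0],
    [0, 0, 0],
    [0, 0, 0],
    [0, 0, 0],
    [0, 0, 0],
  ],
)

```text
t: 5.7
tcp_pos: [552.4, 100.7, 313.6]
eef_rot: [[-0.972, -0.237, -0.001], [-0.237, 0.972, -0.001], [0.001, -0.0, -1.0]]
contact_force: [-0.4, 0.5, -2.2]
gripper_width: 21.5
```

Emit:
move_arm(
  linear=[
    [0, 0, -2],
    [0, 0, -2],
    [0, 0, 0],
    [0, 0, 0],
  ],
  rot=[
    [0, 0, 0],
    [0, 0, 0],
    [0, 0, 0],
    [0, 0, 0],
  ],
)

```text
t: 6.03
tcp_pos: [552.5, 100.7, 310.1]
eef_rot: [[-0.972, -0.237, -0.0], [-0.237, 0.972, -0.0], [0.0, 0.0, -1.0]]
contact_force: [0.3, 0.4, -1.6]
gripper_width: 21.2
```

Emit:
move_arm(
  linear=[
    [0, 0, -1.5],
    [0, 0, -1.5],
    [0, 0, 0],
    [0, 0, 0],
  ],
  rot=[
    [0, 0, 0],
    [0, 0, 0],
    [0, 0, 0],
    [0, 0, 0],
  ],
)

```text
t: 6.37
tcp_pos: [552.5, 100.7, 307.2]
eef_rot: [[-0.972, -0.236, -0.0], [-0.236, 0.972, -0.0], [0.0, 0.0, -1.0]]
contact_force: [0.2, 0.2, -2.9]
gripper_width: 21.4
```

```bash
python3 - <<'E'
from h import *
o=get_obs();P=np.c_[o["eef_rot"],o["tcp_pos"]];np.save("p5",P)
im=get_image("wrist");cv2.imwrite("pics/w5.png",im)
print(o["tcp_pos"],o["contact_force"],o["torque"])
for v in range(164,188,2):print(v,im[v,244:274].min(1).tolist())
E
```

```text
[552.54264236 100.69715916 307.18608347] [ 0.24401255  0.16629282 -2.92632107] [-0.01027446 -0.03808111 -0.03753952]
164 [174, 173, 178, 175, 180, 179, 178, 175, 179, 182, 179, 183, 182, 179, 179, 178, 176, 182, 176, 180, 179, 178, 180, 175, 173, 171, 172, 171, 173, 170]
166 [167, 167, 164, 165, 172, 167, 171, 163, 170, 168, 168, 169, 175, 170, 165, 169, 169, 164, 167, 174, 177, 173, 172, 172, 171, 172, 172, 171, 168, 170]
168 [175, 172, 172, 173, 174, 175, 174, 180, 173, 174, 175, 177, 182, 173, 175, 175, 177, 177, 180, 177, 176, 178, 173, 181, 177, 172, 173, 174, 171, 170]
170 [167, 168, 166, 165, 164, 168, 172, 173, 174, 173, 176, 179, 176, 177, 174, 173, 170, 169, 167, 167, 172, 165, 164, 169, 166, 169, 166, 169, 171, 172]
172 [165, 170, 169, 171, 173, 165, 136, 89, 54, 54, 60, 70, 76, 68, 84, 129, 172, 172, 172, 173, 175, 172, 173, 166, 171, 171, 171, 174, 169, 163]
174 [166, 163, 169, 173, 137, 82, 65, 58, 74, 72, 76, 88, 94, 90, 86, 85, 71, 129, 171, 169, 165, 165, 169, 170, 166, 167, 169, 168, 163, 162]
176 [163, 165, 167, 152, 95, 59, 61, 66, 67, 86, 80, 90, 85, 90, 85, 95, 84, 80, 129, 162, 168, 165, 163, 163, 160, 162, 165, 161, 163, 167]
178 [168, 170, 173, 155, 100, 63, 64, 61, 80, 73, 82, 81, 84, 90, 86, 92, 81, 75, 124, 168, 171, 168, 164, 169, 164, 162, 168, 172, 164, 162]
180 [163, 169, 165, 168, 138, 118, 72, 64, 72, 76, 81, 93, 87, 93, 89, 89, 89, 77, 106, 172, 173, 175, 175, 171, 174, 170, 168, 173, 168, 170]
182 [168, 164, 167, 166, 172, 163, 83, 63, 71, 76, 82, 85, 92, 89, 93, 88, 89, 80, 105, 162, 162, 167, 164, 161, 163, 161, 163, 162, 166, 164]
184 [171, 169, 173, 171, 178, 186, 83, 60, 75, 81, 78, 85, 91, 88, 90, 86, 89, 78, 85, 170, 175, 168, 171, 169, 175, 167, 166, 166, 168, 169]
186 [167, 169, 169, 168, 169, 145, 63, 63, 75, 81, 80, 85, 90, 89, 90, 90, 89, 81, 65, 164, 168, 166, 167, 165, 170, 167, 168, 169, 172, 167]
```

The hole is centred about 1.3 px left of the shaft, so I'll shift about 1.3 mm in -y and feel downward.

Emit:
move_arm(
  linear=[
    [0.3, -1.3, 0],
    [0, 0, -1.5],
    [0, 0, -1.5],
    [0, 0, 0],
    [0, 0, 0],
  ],
  rot=[
    [0, 0, 0],
    [0, 0, 0],
    [0, 0, 0],
    [0, 0, 0],
    [0, 0, 0],
  ],
)

```text
t: 6.83
tcp_pos: [552.8, 99.4, 304.0]
eef_rot: [[-0.972, -0.237, -0.0], [-0.237, 0.972, -0.0], [0.0, 0.0, -1.0]]
contact_force: [0.4, 0.6, -2.9]
gripper_width: 21.1
```

Emit:
move_arm(
  linear=[
    [0, 0, -1.5],
    [0, 0, -1.5],
    [0, 0, 0],
    [0, 0, 0],
  ],
  rot=[
    [0, 0, 0],
    [0, 0, 0],
    [0, 0, 0],
    [0, 0, 0],
  ],
)

```text
t: 7.17
tcp_pos: [552.8, 99.4, 301.1]
eef_rot: [[-0.972, -0.237, -0.0], [-0.237, 0.972, -0.0], [0.0, 0.0, -1.0]]
contact_force: [0.7, -0.4, -4.0]
gripper_width: 21.2
```

Emit:
move_arm(
  linear=[
    [0, 0, -1.5],
    [0, 0, -1.5],
    [0, 0, 0],
    [0, 0, 0],
  ],
  rot=[
    [0, 0, 0],
    [0, 0, 0],
    [0, 0, 0],
    [0, 0, 0],
  ],
)

```text
t: 7.5
tcp_pos: [552.8, 99.4, 298.1]
eef_rot: [[-0.972, -0.236, -0.0], [-0.236, 0.972, -0.0], [0.0, 0.0, -1.0]]
contact_force: [-0.7, -0.3, -2.6]
gripper_width: 21.3
```

No contact force, and the tip is estimated about 10 mm below the plate face. I'll go a bit deeper and check the picture numbers.

Emit:
move_arm(
  linear=[
    [0, 0, -1.5],
    [0, 0, -1.5],
    [0, 0, 0],
    [0, 0, 0],
  ],
  rot=[
    [0, 0, 0],
    [0, 0, 0],
    [0, 0, 0],
    [0, 0, 0],
  ],
)

```text
t: 7.83
tcp_pos: [552.8, 99.4, 295.1]
eef_rot: [[-0.972, -0.237, -0.0], [-0.237, 0.972, -0.0], [0.0, 0.0, -1.0]]
contact_force: [-0.5, 0.6, -2.6]
gripper_width: 21.1
```

Emit:
move_arm(
  linear=[
    [0, 0, -1.5],
    [0, 0, -1.5],
    [0, 0, 0],
    [0, 0, 0],
  ],
  rot=[
    [0, 0, 0],
    [0, 0, 0],
    [0, 0, 0],
    [0, 0, 0],
  ],
)

```text
t: 8.17
tcp_pos: [552.8, 99.4, 292.1]
eef_rot: [[-0.972, -0.237, -0.0], [-0.237, 0.972, -0.0], [0.0, 0.0, -1.0]]
contact_force: [0.3, -0.3, -3.5]
gripper_width: 21.2
```

```bash
python3 - <<'E'
from h import *
o=get_obs();im=get_image("wrist");cv2.imwrite("pics/w6.png",im);s=get_image("scene")
print(o["tcp_pos"],o["contact_force"],o["torque"])
cv2.imwrite("pics/c6.png",np.hstack([cv2.resize(im[150:230,215:295],(480,480),interpolation=2),cv2.resize(s[120:220,220:286],(317,480),interpolation=2)]))
E
```

```text
[552.82535492  99.40259148 292.09657318] [ 0.32171276 -0.26933811 -3.53975412] [ 0.02085982 -0.09853796  0.046225  ]
```

View pics/c6.png

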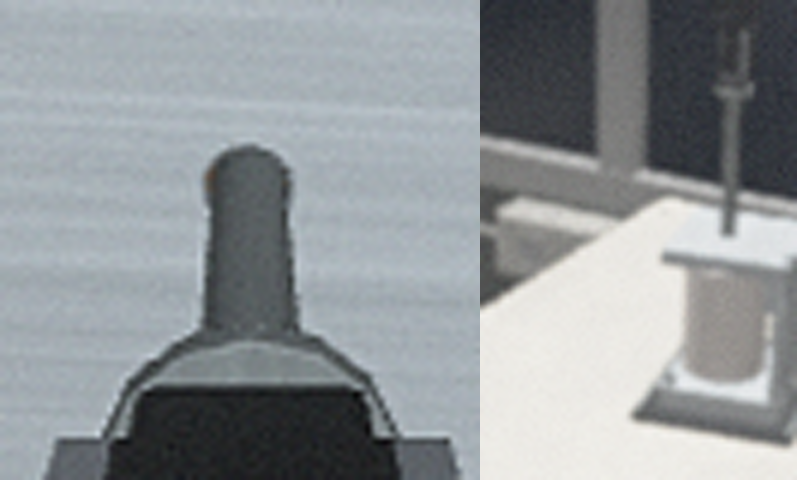

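The spindle is in the hole and upright. There is a slight gap on its left and almost none at the front, so I'll shift a hair and keep lowering.

Emit:
move_arm(
  linear=[
    [0.4, -0.1, -1],
    [0, 0, -2],
    [0, 0, -2],
    [0, 0, -2],
    [0, 0, 0],
  ],
  rot=[
    [0, 0, 0],
    [0, 0, 0],
    [0, 0, 0],
    [0, 0, 0],
    [0, 0, 0],
  ],
)

```text
t: 8.68
tcp_pos: [553.1, 99.3, 284.5]
eef_rot: [[-0.972, -0.237, -0.001], [-0.237, 0.972, -0.0], [0.001, 0.0, -1.0]]
contact_force: [0.2, 0.5, -3.2]
gripper_width: 21.2
```

Emit:
move_arm(
  linear=[
    [0, 0, -2],
    [0, 0, -2],
    [0, 0, -2],
    [0, 0, -2],
    [0, 0, 0],
  ],
  rot=[
    [0, 0, 0],
    [0, 0, 0],
    [0, 0, 0],
    [0, 0, 0],
    [0, 0, 0],
  ],
)

```text
t: 9.1
tcp_pos: [553.1, 99.3, 276.6]
eef_rot: [[-0.972, -0.237, -0.001], [-0.237, 0.972, -0.0], [0.001, 0.0, -1.0]]
contact_force: [0.4, -0.8, -3.6]
gripper_width: 21.3
```

Emit:
move_arm(
  linear=[
    [0, 0, -3],
    [0, 0, -3],
    [0, 0, -3],
    [0, 0, -3],
    [0, 0, 0],
  ],
  rot=[
    [0, 0, 0],
    [0, 0, 0],
    [0, 0, 0],
    [0, 0, 0],
    [0, 0, 0],
  ],
)

```text
t: 9.52
tcp_pos: [553.0, 99.3, 264.3]
eef_rot: [[-0.972, -0.237, -0.001], [-0.237, 0.972, -0.0], [0.001, 0.0, -1.0]]
contact_force: [-0.3, -0.3, -4.4]
gripper_width: 21.2
```

Emit:
move_arm(
  linear=[
    [0, 0, -3],
    [0, 0, -3],
    [0, 0, -3],
    [0, 0, -3],
    [0, 0, 0],
  ],
  rot=[
    [0, 0, 0],
    [0, 0, 0],
    [0, 0, 0],
    [0, 0, 0],
    [0, 0, 0],
  ],
)

```text
t: 9.93
tcp_pos: [553.0, 99.3, 252.3]
eef_rot: [[-0.972, -0.237, -0.001], [-0.237, 0.972, -0.0], [0.001, 0.0, -1.0]]
contact_force: [-0.1, 0.4, -3.1]
gripper_width: 21.3
```

Emit:
move_arm(
  linear=[
    [0, 0, -4],
    [0, 0, -4],
    [0, 0, -4],
    [0, 0, -4],
    [0, 0, 0],
  ],
  rot=[
    [0, 0, 0],
    [0, 0, 0],
    [0, 0, 0],
    [0, 0, 0],
    [0, 0, 0],
  ],
)

```text
t: 10.35
tcp_pos: [553.0, 99.3, 236.0]
eef_rot: [[-0.972, -0.237, -0.001], [-0.237, 0.972, -0.0], [0.001, 0.0, -1.0]]
contact_force: [1.0, -0.1, -3.4]
gripper_width: 21.2
```

Emit:
move_arm(
  linear=[
    [0, 0, -4],
    [0, 0, -4],
    [0, 0, -4],
    [0, 0, -4],
    [0, 0, 0],
  ],
  rot=[
    [0, 0, 0],
    [0, 0, 0],
    [0, 0, 0],
    [0, 0, 0],
    [0, 0, 0],
  ],
)

```text
t: 10.77
tcp_pos: [553.0, 99.3, 220.1]
eef_rot: [[-0.972, -0.237, -0.001], [-0.237, 0.972, -0.0], [0.001, 0.0, -1.0]]
contact_force: [0.4, 0.6, -3.3]
gripper_width: 21.1
```

Emit:
move_arm(
  linear=[
    [0, 0, -4],
    [0, 0, -4],
    [0, 0, -3],
    [0, 0, -2],
    [0, 0, 0],
  ],
  rot=[
    [0, 0, 0],
    [0, 0, 0],
    [0, 0, 0],
    [0, 0, 0],
    [0, 0, 0],
  ],
)

```text
t: 11.18
tcp_pos: [553.1, 99.3, 207.6]
eef_rot: [[-0.972, -0.237, -0.001], [-0.237, 0.972, -0.0], [0.001, -0.0, -1.0]]
contact_force: [-0.2, 0.1, -3.0]
gripper_width: 21.1
```

Emit:
move_arm(
  linear=[
    [0, 0, -1.5],
    [0, 0, -1.5],
    [0, 0, -1],
    [0, 0, 0],
    [0, 0, 0],
  ],
  rot=[
    [0, 0, 0],
    [0, 0, 0],
    [0, 0, 0],
    [0, 0, 0],
    [0, 0, 0],
  ],
)

```text
t: 11.6
tcp_pos: [553.2, 99.3, 204.3]
eef_rot: [[-0.972, -0.237, -0.0], [-0.237, 0.972, 0.0], [0.0, 0.0, -1.0]]
contact_force: [-0.6, -0.4, -2.8]
gripper_width: 20.9
```

Emit:
move_arm(
  linear=[
    [0, 0, -1],
    [0, 0, -1],
    [0, 0, -1],
    [0, 0, 0],
    [0, 0, 0],
  ],
  rot=[
    [0, 0, 0],
    [0, 0, 0],
    [0, 0, 0],
    [0, 0, 0],
    [0, 0, 0],
  ],
)

```text
t: 12.02
tcp_pos: [553.2, 99.3, 201.1]
eef_rot: [[-0.972, -0.237, -0.0], [-0.237, 0.972, -0.0], [0.0, 0.0, -1.0]]
contact_force: [-0.2, -0.5, -2.4]
gripper_width: 21.1
```

Emit:
move_arm(
  linear=[
    [0, 0, -1],
    [0, 0, -1],
    [0, 0, -1],
    [0, 0, 0],
  ],
  rot=[
    [0, 0, 0],
    [0, 0, 0],
    [0, 0, 0],
    [0, 0, 0],
  ],
)

```text
t: 12.35
tcp_pos: [553.1, 99.3, 197.9]
eef_rot: [[-0.972, -0.236, -0.0], [-0.236, 0.972, -0.0], [0.0, 0.0, -1.0]]
contact_force: [-0.2, 0.5, -3.0]
gripper_width: 21.4
```

Emit:
move_arm(
  linear=[
    [0, 0, -1],
    [0, 0, -1],
    [0, 0, -1],
    [0, 0, 0],
  ],
  rot=[
    [0, 0, 0],
    [0, 0, 0],
    [0, 0, 0],
    [0, 0, 0],
  ],
)

```text
t: 12.68
tcp_pos: [553.1, 99.3, 194.9]
eef_rot: [[-0.972, -0.236, -0.0], [-0.236, 0.972, 0.0], [0.0, 0.0, -1.0]]
contact_force: [-0.5, -0.8, -3.9]
gripper_width: 21.1
```

Emit:
move_arm(
  linear=[
    [0, 0, -1],
    [0, 0, -1],
    [0, 0, 0],
    [0, 0, 0],
  ],
  rot=[
    [0, 0, 0],
    [0, 0, 0],
    [0, 0, 0],
    [0, 0, 0],
  ],
)

```text
t: 13.02
tcp_pos: [553.2, 99.3, 193.1]
eef_rot: [[-0.972, -0.237, -0.0], [-0.237, 0.972, -0.0], [0.0, 0.0, -1.0]]
contact_force: [0.2, 0.1, -2.4]
gripper_width: 21.1
```

Emit:
move_arm(
  linear=[
    [0, 0, -1],
    [0, 0, -1],
    [0, 0, 0],
    [0, 0, 0],
  ],
  rot=[
    [0, 0, 0],
    [0, 0, 0],
    [0, 0, 0],
    [0, 0, 0],
  ],
)

```text
t: 13.35
tcp_pos: [553.2, 99.3, 191.2]
eef_rot: [[-0.972, -0.237, -0.0], [-0.237, 0.972, 0.0], [0.0, 0.0, -1.0]]
contact_force: [-0.3, 0.6, -3.2]
gripper_width: 21.3
```

Emit:
move_arm(
  linear=[
    [0, 0, -1],
    [0, 0, -1],
    [0, 0, 0],
    [0, 0, 0],
  ],
  rot=[
    [0, 0, 0],
    [0, 0, 0],
    [0, 0, 0],
    [0, 0, 0],
  ],
)

```text
t: 13.68
tcp_pos: [553.2, 99.3, 189.1]
eef_rot: [[-0.972, -0.236, -0.0], [-0.236, 0.972, -0.0], [0.0, 0.0, -1.0]]
contact_force: [0.1, 0.3, -3.0]
gripper_width: 21.3
```

Emit:
move_arm(
  linear=[
    [0, 0, -1],
    [0, 0, -1],
    [0, 0, 0],
    [0, 0, 0],
  ],
  rot=[
    [0, 0, 0],
    [0, 0, 0],
    [0, 0, 0],
    [0, 0, 0],
  ],
)

```text
t: 14.02
tcp_pos: [553.2, 99.3, 187.1]
eef_rot: [[-0.972, -0.237, -0.0], [-0.237, 0.972, -0.0], [0.0, 0.0, -1.0]]
contact_force: [0.2, 0.2, -2.9]
gripper_width: 21.2
```

Emit:
move_arm(
  linear=[
    [0, 0, -1],
    [0, 0, -1],
    [0, 0, 0],
    [0, 0, 0],
  ],
  rot=[
    [0, 0, 0],
    [0, 0, 0],
    [0, 0, 0],
    [0, 0, 0],
  ],
)

```text
t: 14.35
tcp_pos: [553.2, 99.3, 185.1]
eef_rot: [[-0.972, -0.237, -0.0], [-0.237, 0.972, 0.0], [0.0, 0.0, -1.0]]
contact_force: [-0.2, -0.0, -2.4]
gripper_width: 21.5
```

Emit:
move_arm(
  linear=[
    [0, 0, -1],
    [0, 0, -1],
    [0, 0, 0],
    [0, 0, 0],
  ],
  rot=[
    [0, 0, 0],
    [0, 0, 0],
    [0, 0, 0],
    [0, 0, 0],
  ],
)

```text
t: 14.68
tcp_pos: [553.2, 99.3, 183.1]
eef_rot: [[-0.972, -0.237, -0.0], [-0.237, 0.972, 0.0], [0.0, 0.0, -1.0]]
contact_force: [-0.1, -0.0, -3.0]
gripper_width: 21.2
```

The tip is in the foot hole without contact, with about 4–5 mm left. I'll use half-millimetre steps to land.

Emit:
move_arm(
  linear=[
    [0, 0, -0.5],
    [0, 0, -0.5],
    [0, 0, -0.5],
    [0, 0, 0],
  ],
  rot=[
    [0, 0, 0],
    [0, 0, 0],
    [0, 0, 0],
    [0, 0, 0],
  ],
)

```text
t: 15.02
tcp_pos: [553.2, 99.3, 181.6]
eef_rot: [[-0.972, -0.236, -0.0], [-0.236, 0.972, 0.0], [0.0, 0.0, -1.0]]
contact_force: [0.6, -0.1, -3.1]
gripper_width: 21.7
```

Emit:
move_arm(
  linear=[
    [0, 0, -0.5],
    [0, 0, -0.5],
    [0, 0, 0],
    [0, 0, 0],
  ],
  rot=[
    [0, 0, 0],
    [0, 0, 0],
    [0, 0, 0],
    [0, 0, 0],
  ],
)

```text
t: 15.35
tcp_pos: [553.2, 99.3, 180.7]
eef_rot: [[-0.972, -0.236, -0.0], [-0.236, 0.972, 0.0], [0.0, 0.0, -1.0]]
contact_force: [1.2, 0.0, -3.0]
gripper_width: 21.4
```

Emit:
move_arm(
  linear=[
    [0, 0, -0.5],
    [0, 0, -0.3],
    [0, 0, 0],
    [0, 0, 0],
  ],
  rot=[
    [0, 0, 0],
    [0, 0, 0],
    [0, 0, 0],
    [0, 0, 0],
  ],
)

```text
t: 15.68
tcp_pos: [553.2, 99.3, 179.9]
eef_rot: [[-0.972, -0.237, -0.0], [-0.237, 0.972, 0.0], [0.0, 0.0, -1.0]]
contact_force: [0.8, -0.3, -2.8]
gripper_width: 21.2
```

Emit:
move_arm(
  linear=[
    [0, 0, -0.4],
    [0, 0, -0.4],
    [0, 0, 0],
    [0, 0, 0],
  ],
  rot=[
    [0, 0, 0],
    [0, 0, 0],
    [0, 0, 0],
    [0, 0, 0],
  ],
)

```text
t: 16.02
tcp_pos: [553.3, 99.3, 179.2]
eef_rot: [[-0.972, -0.237, 0.0], [-0.237, 0.972, 0.0], [-0.0, 0.0, -1.0]]
contact_force: [0.2, 0.2, -3.0]
gripper_width: 21.2
```

Emit:
move_arm(
  linear=[
    [0, 0, -0.4],
    [0, 0, -0.4],
    [0, 0, 0],
    [0, 0, 0],
  ],
  rot=[
    [0, 0, 0],
    [0, 0, 0],
    [0, 0, 0],
    [0, 0, 0],
  ],
)

```text
t: 16.35
tcp_pos: [553.3, 99.3, 179.2]
eef_rot: [[-0.972, -0.237, 0.001], [-0.237, 0.972, 0.0], [-0.001, 0.0, -1.0]]
contact_force: [-3.5, 0.4, 3.0]
gripper_width: 21.4
```

Emit:
move_arm(
  linear=[
    [0, 0, -0.4],
    [0, 0, -0.3],
    [0, 0, 0],
    [0, 0, 0],
  ],
  rot=[
    [0, 0, 0],
    [0, 0, 0],
    [0, 0, 0],
    [0, 0, 0],
  ],
)

```text
t: 16.68
tcp_pos: [553.4, 99.3, 179.2]
eef_rot: [[-0.972, -0.237, 0.001], [-0.237, 0.972, 0.0], [-0.001, -0.0, -1.0]]
contact_force: [-4.9, 0.2, 7.5]
gripper_width: 21.0
```

Contact came at TCP z 179.2. The grip was measured at 176.1 with the tip at 6, so the tip should be at 9.1 now, which is home. I'll check by eye before letting go.

```bash
python3 - <<'E'
from h import *
im=get_image("wrist");s=get_image("scene")
cv2.imwrite("pics/c7.png",np.hstack([cv2.resize(im[150:230,215:295],(400,400),interpolation=2),cv2.resize(s[140:220,235:301],(330,400),interpolation=2)]))
E
```

```text
(no output)
```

View pics/c7.png

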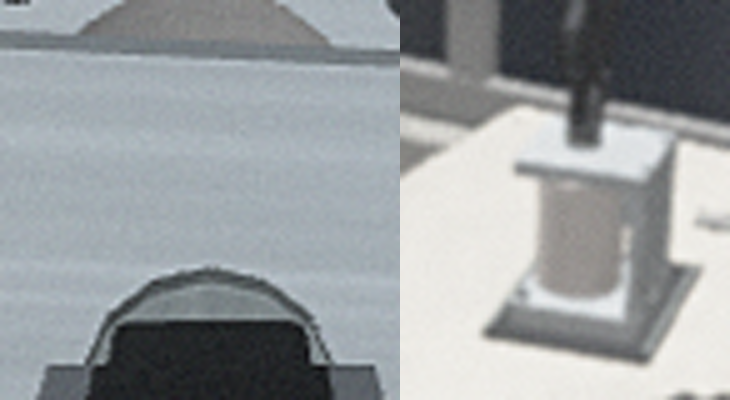

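The collar lies on the top plate: no shaft shows between collar and plate in either view. I'll take off the load, open the jaws, and rise.

Emit:
move_arm(
  linear=[
    [0, 0, 0.5],
    [0, 0, 0.5],
    [0, 0, 0],
  ],
  rot=[
    [0, 0, 0],
    [0, 0, 0],
    [0, 0, 0],
  ],
)

```text
t: 17.03
tcp_pos: [553.3, 99.3, 179.1]
eef_rot: [[-0.972, -0.237, 0.0], [-0.237, 0.972, 0.0], [-0.001, 0.0, -1.0]]
contact_force: [-2.5, 0.3, 3.8]
gripper_width: 21.3
```

Emit:
move_arm(
  linear=[
    [0, 0, 0],
    [0, 0, 0],
    [0, 0, 0],
    [0, 0, 0],
    [0, 0, 0],
  ],
  rot=[
    [0, 0, 0],
    [0, 0, 0],
    [0, 0, 0],
    [0, 0, 0],
    [0, 0, 0],
  ],
  jaw=60,
)

```text
t: 17.45
tcp_pos: [553.3, 99.3, 178.4]
eef_rot: [[-0.972, -0.236, -0.0], [-0.236, 0.972, -0.0], [0.0, 0.0, -1.0]]
contact_force: [0.1, 0.5, -0.3]
gripper_width: 60.0
```

Emit:
move_arm(
  linear=[
    [0, 0, 8],
    [0, 0, 20],
    [0, 0, 30],
    [0, 0, 30],
    [0, 0, 30],
  ],
  rot=[
    [0, 0, 0],
    [0, 0, 0],
    [0, 0, 0],
    [0, 0, 0],
    [0, 0, 0],
  ],
)

```text
t: 17.87
tcp_pos: [553.1, 99.1, 298.7]
eef_rot: [[-0.972, -0.236, 0.0], [-0.236, 0.972, -0.0], [-0.0, -0.0, -1.0]]
contact_force: [1.0, 0.5, -0.7]
gripper_width: 59.9
```

Emit:
move_arm(
  linear=[
    [0, 0, 10],
    [0, 0, 0],
    [0, 0, 0],
    [0, 0, 0],
  ],
  rot=[
    [0, 0, 0],
    [0, 0, 0],
    [0, 0, 0],
    [0, 0, 0],
  ],
)

```text
t: 18.2
tcp_pos: [552.9, 99.4, 305.4]
eef_rot: [[-0.972, -0.237, -0.002], [-0.237, 0.972, -0.0], [0.002, 0.0, -1.0]]
contact_force: [-0.4, -0.1, -0.3]
gripper_width: 60.0
```

```bash
python3 - <<'E'
from h import *
o=get_obs();print(o["t"],o["tcp_pos"],o["contact_force"],o["gripper_width"])
im=get_image("wrist");s=get_image("scene")
cv2.imwrite("pics/c8.png",np.hstack([cv2.resize(im[90:290,150:350],(400,400),interpolation=2),cv2.resize(s[140:220,235:301],(330,400),interpolation=2)]))
E
```

```text
18.2 [552.93214792  99.4253428  305.379861  ] [-0.39482083 -0.13261813 -0.28022251] 60.03655835494663
```

View pics/c8.png

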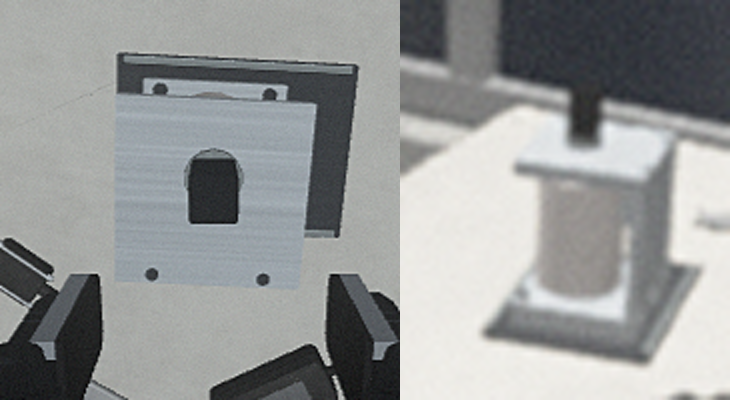

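The spindle stands in the unwinder with its collar flat on the top plate, and the gripper is open and clear. I'll hand in.

```bash
python3 -c "from station import finish_job;print(finish_job())"
```

```text
the job is handed in; nothing more can be done
None
```

The middle-sized spindle is out of its block and fully home in the label unwinder, with its collar on the top plate. I released it and handed the job in at about 18 s; no verdict was reported.

- **Threading:** The wrist camera located the hole. Readings after each move showed no contact force while the spindle went through the plate, roll and foot. It landed with about 10 N.
- **Height:** Contact came where the grip height puts the tip about 9 mm above the worktop, which is the home position.
- **Last pictures:** They show the collar flat on the plate, the spindle upright, and the gripper open and clear.
- **Disagreement:** The first hole estimates from the top and wrist cameras differed by about 4 mm along y. A close view settled it before I lowered the spindle.
- **Not checked:** I took no final picture of the spare roll, tape measure and jar. The arm passed well above the worktop, and the force readings showed no sign of contact with them.

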